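# Erect a patty tray and hold the cam lift at full height

## Task

Set up the cardboard tray for filling: fold its two drooping side flaps (red rims) up until both stand upright like the end walls. Then turn the red-handled cam lever, counter-clockwise seen from above, until its arm points over the green mark, where the cam lifts the tray highest, and finish while holding the handle there, since a spring turns it back if it is let go. Leave the jar, the bowl and the brass weight where they are.

Things in the scene. Friction and masses are not known exactly. Their poses are not given: they have to be found in the camera images.
- lift: Lift stand fixed to the bench: aluminium base plate 250 x 130 x 14 mm (x -180 to +70 mm, y +-65 mm) with the tray platform and the cam lever. Origin on the bench under the tray's centre; x runs along the tray away from the lever, y to the left flap, z up.
- tray_floor (a point): Centre of the cardboard tray floor's top face, 118 x 110 mm; 79 mm above the bench with the lever at 0 (up to 9 mm more at the start if the lever is part turned), about 104 mm when fully up. Two fixed end walls at x = +-58 mm of lift, 4 mm thick, stand 58 mm above it.
- green_mark (a point): Green mark on the base plate, at x = -163 mm, y = 0 of lift, 20 mm above the bench: the lever's arm lies over it at the highest lift.
- left_flap (a joint): Left tray wall, a panel 110 mm long (x), 60 mm high, 4 mm thick, red rim on its free edge. Hinge along x of lift at y = +55 mm, 79 mm above the bench when down. 0: flat, pointing to +y; 1.57 rad: upright, at its stop. Starts at 0.45 to 0.8. Its stiff crease stays where left and needs about 1 N at the edge; the space below and outside is free down to the bench.
- right_flap (a joint): Right side wall, the mirror image: hinge at y = -55 mm of lift, 0 rad flat pointing to -y, 1.57 rad upright at its stop. Same size, stiffness and start range.
- left_flap_edge (a point): Middle of the left flap's free edge (red rim), 60 mm from its hinge.
- right_flap_edge (a point): Middle of the right flap's free edge (red rim), 60 mm from its hinge.
- lever (a joint): Cam lever about its upright axis at x = -85 mm, y = 0 of lift; grows counter-clockwise from above. 0: rest, arm 1.2 rad short of the -x direction, towards +y. 1.2 rad: arm along -x of lift, highest lift (25 mm); beyond, up to the stop at 2.0, the tray sinks. Springs back when released; takes 2 to 6 N at the handle. Starts at 0 to 0.2.
- lever_grip (a point): Point at which to take the lever's red handle, an upright post 20 mm in diameter, 85 mm from the lever's axis; its top is 103 mm above the bench, this point 87 mm. The 16 mm wide, 10 mm high arm below it has its top at 37 mm. The post turns with the lever but can slip round between the fingers.
- jar: White jar with a red lid, 68 mm in diameter, 120 mm high, origin under its centre. Leave alone.
- bowl: Open steel bowl, 100 mm across, 50 mm high, origin under its centre. Leave alone.
- weight: Brass scale weight, a cylinder 56 mm in diameter, 50 mm high, origin under its centre. Leave alone.

How it is judged (in metres and radians):
On the way:
1. both side flaps stand upright while the lift is still down (value of joint each of left_flap, right_flap above 1.38 rad and value of joint lever below 0.6 rad), for 0.2 s.
At the end, for the whole second after the job is handed in: The lever is held still by the fingers (over 1 N of contact) within 0.14 rad of its highest lift at 1.2 rad, and both flaps are upright (over 1.38 rad) (value of joint each of left_flap, right_flap above 1.38 rad and value of joint lever between 1.06 and 1.34 rad and velocity of joint lever between -0.1 and 0.1 rad/s and contact force between the fingers and lever above 1 N); the arm keeps its last pose, push and grip.
It fails at once if jar was shifted by more than 30 mm (distance of jar from where it was at the start of the episode above 0.03 m).
It fails at once if bowl was shifted by more than 30 mm (distance of bowl from where it was at the start of the episode above 0.03 m).
It fails at once if weight was shifted by more than 30 mm (distance of weight from where it was at the start of the episode above 0.03 m).
It also fails if it takes over 54 s, if anything falls off the work surface, if the arm or the gripper's body presses on something with over 40 N, if the wrist force passes 120 N, or if a joint passes its speed limit or range.

## Robot

A 6-joint arm with a two-finger parallel gripper is mounted at the origin on the work surface. World frame = base frame: x ahead of the robot, y to its left, z up, the work surface at z = 0. Lengths are in m, angles in degrees, forces in N, time in s.
With the tool pointing down it reaches from about 0.25 to 0.725 m from the base axis. Payload 9.7 kg.
Tool frame: the origin (TCP) lies midway between the tips of the shut fingers; the grasp point (between the pads) lies bot.hold_point_z behind it (bot.hold_point_z is the distance from the TCP to the grasp point, in m); z points along the fingers, y is the line along which they close (so a half turn about z gives the same grasp; the last joint's range is limited). The gripper opens to 85 mm and grips with 20 to 120 N. Pads are 22 mm wide; open, the fingers measure 114 mm over their backs; the gripper's body (76 mm by 85 mm) begins 54 mm behind the grasp point. The pads swing forward as they close: fully open they stand 13 mm farther back than shut.
Start: joints at [71.906, 4.979, 10.078, 95.1, 0, 90], TCP at [0.171, 0.523, 0.231] pointing down, gripper open.
Joint ranges: [-179.16, 179.16], [-48.56, 103.87], [-65.8, 70.77], [-126.05, 130.52], [-82.76, 87.17], [-180, 180]. Speed limits (degrees/s): [127.2, 127.2, 147.25, 180, 180, 180].

## Interface

Orientations are given as [roll, pitch, yaw] about the fixed x, y, z axes, in that order (R = Rz(yaw) Ry(pitch) Rx(roll)).
In Python, from workcell import bot, camera, camera_model, ticket gives the robot as it stands.
- The arm moves only by the tool send_rows, never from a script. Its argument "targets" is text: rows parted by semicolons, each of 5 numbers parted by spaces: the shift along the tool's x, y, z in mm, then the turn about the tool's z in degrees, then the closure in counts, from 0 (fully open) to 255 (shut). A call has 1 to 20 rows; each row is the pose to reach, as a shift and turn from the pose commanded when the call began, along the tool's axes at that moment; what a row does not reach only later rows make up. A row lasts 1/8 s, in which the tool goes at most 62.5 mm and 10.7 degrees, less where a joint would pass 70% of its speed; a pose out of reach is approached as far as the arm can. A call with a gripper value outside its range is refused whole. The fingers move at their own pace and stop on an object; "newtons" is the grip in N (left out, the last holds). Time passes only in rows, so rows that repeat a pose let the fingers close. It gives the time, the measured TCP pose, the force, the opening and the grip force at its end, in the units of the state.
- bot.get_obs(): the state, without advancing time (a new reading comes with each control period).
- camera(name): name is "side" or "top"; returns the picture (384x512x3 uint8, blue, green, red); there is no depth.
- camera_model(name): a dict with "K" (3x3 intrinsics, pixels), "pose" (4x4, takes a point from camera to world coordinates). Camera axes: x right, y down, z forward; pixel columns grow to the right and rows downward; lengths in m; the calibration is good to about 2 mm. A picture is of the moment at which its call begins. camera_model takes no time and is no camera call.
- ticket.job_done(): hands the job in; it is judged then, once.
The state is a dict: "time": time; "q": joint angles; "qd": joint speeds; "joint_efforts": joint torques, N m; "ee_pos": TCP position; "tcp_rot": TCP orientation; "wrist_force": force on the tool from outside, world axes, zero at the start; "torque": the same for the moment, N m; "opening": finger opening in m; "grasp_force": force on a finger pad.
Only numpy, scipy, OpenCV 4.12 (cv2) and the standard library are available. Lean on these libraries where they do the work, as an engineer would, in place of code of your own. Each camera call takes 0.05 s, during which the arm holds its last target. There are 200 camera calls.

## Working session

There is one attempt and no reset: what is moved stays moved. The work goes in short steps, Python scripts to look and compute and a tool call to move; the robot and the scene stay as the last step left them, time stands still between calls to the robot, and variables do not carry over. Pictures are saved under pics/ and viewed, at most 10 in all, crops included, and the job is handed in when it is done.

Besides the shell and the picture viewer there is one more tool, called after ">>>" by a JSON object that holds its "op" and its "data", one argument or row to a line. send_rows: Moves the arm, as the interface text tells. Its arguments: {"type":"object","properties":{"targets":{"type":"string"},"newtons":{"type":"number"}},"required":["targets"]}

```bash
mkdir -p pics; ls
python3 - <<'E'
from workcell import bot,camera,camera_model
import cv2
for n in("top","side"):
    cv2.imwrite(f"pics/{n}0.png",cv2.resize(camera(n),(800,600),interpolation=cv2.INTER_CUBIC))
    m=camera_model(n);print(n,m["K"],m["pose"])
print(bot.get_obs(),bot.hold_point_z)
E
```

```text
pics
top [[455.20166234   0.         258.61660506]
 [  0.         455.20166234 193.77163198]
 [  0.           0.           1.        ]] [[ 0.011904   -0.98871404  0.14934135  0.39408289]
 [-0.99987154 -0.01337286 -0.00883518 -0.00278447]
 [ 0.01073259 -0.14921699 -0.98874623  1.6102802 ]
 [ 0.          0.          0.          1.        ]]
side [[413.93949017   0.         254.8927646 ]
 [  0.         413.93949017 185.66823983]
 [  0.           0.           1.        ]] [[ 0.85729006 -0.25196955  0.44896002  0.16355827]
 [-0.51479582 -0.40896333  0.75348143 -0.80371292]
 [-0.00624619 -0.87707488 -0.48031307  0.5900929 ]
 [ 0.          0.          0.          1.        ]]
{'time': 0.1, 'q': array([ 7.19076047e+01,  5.00776175e+00,  1.00407835e+01,  9.51009353e+01,
       -9.11555304e-04,  8.99989430e+01]), 'qd': array([-0.0299605 , -0.02368923,  0.05644168, -0.00318682,  0.00014282,
        0.02522672]), 'joint_efforts': array([ 2.38496932e-04, -5.21564591e+01,  4.65653300e+01,  1.60793628e-02,
       -4.74180081e-05,  9.28749046e-06]), 'ee_pos': array([0.17074316, 0.52260966, 0.2306718 ]), 'tcp_rot': array([-1.79932086e+02,  9.10301751e-04,  1.61908663e+02]), 'wrist_force': array([-0.0942612 ,  0.33514523, -0.16907593]), 'torque': array([ 0.02417877,  0.03041682, -0.06610739]), 'grasp_force': 0.0, 'opening': 0.08548280181722043} 0.0187
```

View pics/top0.png

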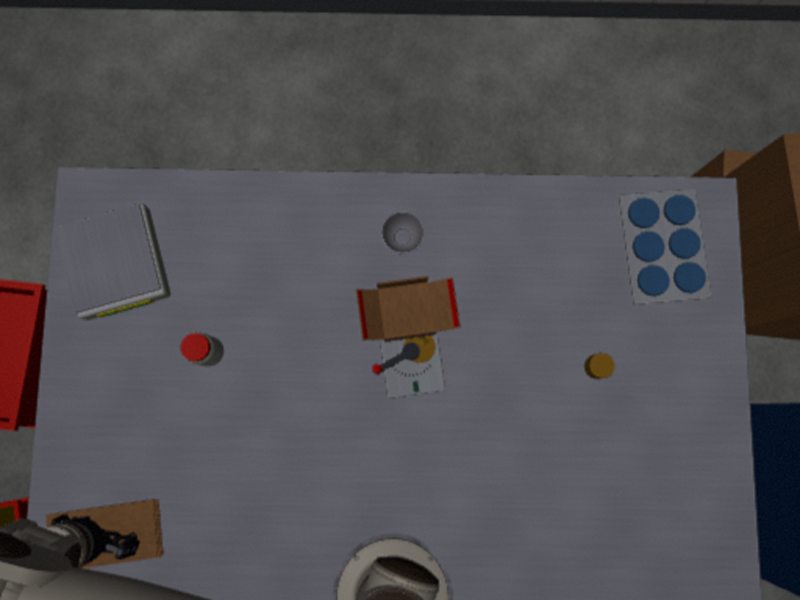

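View pics/side0.png

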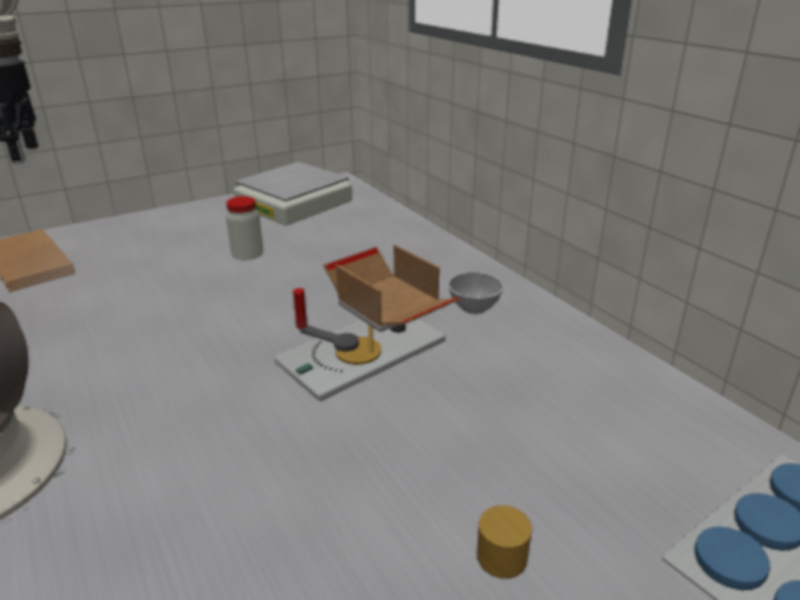

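Run:
```python
import cv2
from workcell import camera
t=camera("top");s=camera("side")
cv2.imwrite("pics/s.png",s);cv2.imwrite("pics/t.png",t)
cv2.imwrite("pics/topc.png",cv2.resize(t[170:260,220:304],None,fx=6.5,fy=6.5,interpolation=cv2.INTER_CUBIC))
cv2.imwrite("pics/sidec.png",cv2.resize(s[150:260,170:300],None,fx=5.4,fy=5.4,interpolation=cv2.INTER_CUBIC))
```

```text
(no output)
```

View pics/topc.png

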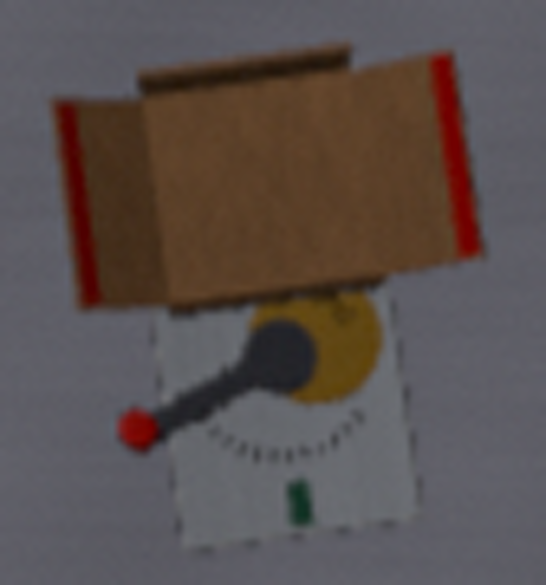

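View pics/sidec.png

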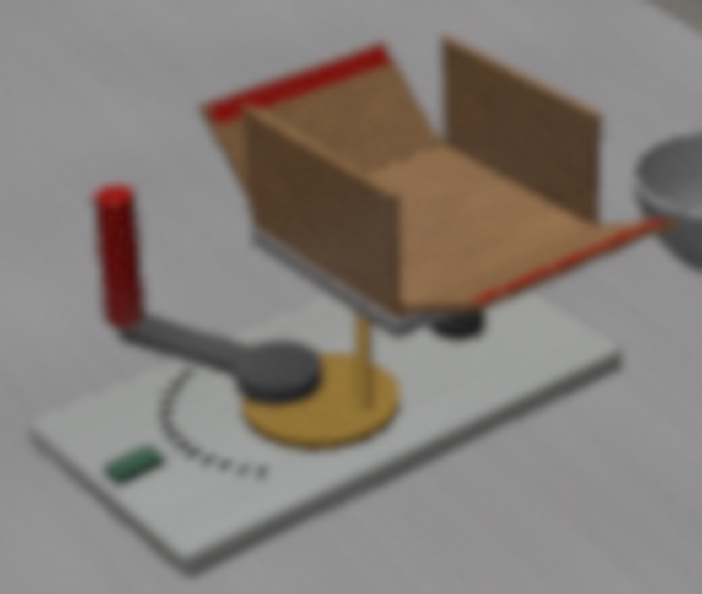

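```bash
cat > fit.py <<'E'
import numpy as np
from scipy.optimize import least_squares
from workcell import camera_model
M={n:camera_model(n) for n in("top","side")}
def proj(n,p):
    T=np.linalg.inv(M[n]["pose"]);c=T[:3,:3]@p+T[:3,3];u=M[n]["K"]@c;return u[:2]/u[2]
def world(v,p):
    c,s=np.cos(v[2]),np.sin(v[2]);return np.array([v[0]+c*p[0]-s*p[1],v[1]+s*p[0]+c*p[1],p[2]])
def flap(v,side,x):
    a=v[4] if side>0 else v[5];return world(v,[x,side*(.055+.06*np.cos(a)),.079+v[6]+.06*np.sin(a)])
def grip(v,z,lev=None):
    a=np.pi-1.2+(v[3] if lev is None else lev);return world(v,[-.085+.085*np.cos(a),.085*np.sin(a),z])
E
python3 - <<'E'
from fit import *
def nat(n,u,v): 
    k,o=((6.5,(220,170)) if n=="top" else (5.4,(170,150)));return np.array([(u+.5)/k-.5+o[0],(v+.5)/k-.5+o[1]])
P=lambda *p:(lambda v:world(v,p))
D=[("top",300,502,P(-.163,0,.02)),("top",140,430,lambda v:grip(v,.103)),("top",183,548,P(-.18,.065,.014)),("top",420,515,P(-.18,-.065,.014)),
("side",35,432,P(-.18,.065,.014)),("side",190,562,P(-.18,-.065,.014)),("side",620,352,P(.07,-.065,.014)),("side",133,465,P(-.163,0,.02)),("side",115,197,lambda v:grip(v,.103))]
for n,s,x,u,w in[("top",1,1,55,100),("top",1,-1,82,308),("top",-1,1,455,52),("top",-1,-1,484,258),("side",1,-1,203,108),("side",1,1,385,48),("side",-1,-1,475,302),("side",-1,1,668,222)]:
    D.append((n,u,w,lambda v,s=s,x=x:flap(v,s,x*.055)))
for x,y,u,w in[(-1,1,245,108),(-1,-1,398,200),(1,1,445,40),(1,-1,600,118)]:
    D.append(("side",u,w,lambda v,x=x,y=y:world(v,[x*.06,y*v[7],.137+v[6]])))
f=lambda v:np.concatenate([proj(n,g(v))-nat(n,u,w) for n,u,w,g in D])
r=least_squares(f,[.5,0,.1,.1,.6,.6,.003,.055],loss="soft_l1")
v=r.x;print(v.round(4));print(f(v).reshape(-1,2).round(1).tolist())
np.save("v.npy",v)
print("grip",grip(v,.087),"end",grip(v,.087,1.2),"axis",world(v,[-.085,0,0]));
for s in(1,-1):print("edge",flap(v,s,0))
def bp(u,w,z):
    m=M["top"];d=m["pose"][:3,:3]@np.linalg.inv(m["K"])@[u*.64,w*.64,1];o=m["pose"][:3,3];return (o+d*(z-o[2])/d[2]).round(3)
print("jar",bp(196,347,.12),"bowl",bp(403,231,.05),"weight",bp(600,365,.05))
E
```

```text
[ 0.6101 -0.0204  0.1472  0.0157  0.7449  0.5275  0.0008  0.0556]
[[0.1, -0.1], [-0.1, -0.6], [0.2, 0.3], [0.7, 0.3], [-1.9, -1.3], [-1.3, 0.1], [1.1, -0.0], [-0.0, -0.1], [-0.5, 0.3], [0.0, -0.8], [0.0, -0.0], [-0.4, -0.9], [-0.1, -0.3], [-0.6, 0.2], [-0.1, -0.4], [0.9, 0.2], [0.8, -0.6], [-0.7, 0.5], [-1.1, 0.3], [0.4, -0.1], [0.6, 0.1]]
grip [0.48272665 0.04031767 0.087     ] end [ 0.44188894 -0.04532736  0.087     ] axis [ 0.52596972 -0.03286046  0.        ]
edge [0.59551419 0.07764394 0.12042473]
edge [ 0.62572103 -0.12608075  0.10995579]
jar [0.52  0.418 0.12 ] bowl [ 0.793 -0.012  0.05 ] weight [ 0.497 -0.449  0.05 ]
```

```bash
cat >> fit.py <<'E'
def need(v,goal,yaw=None):
    "shift (mm, tool axes now) and turn to reach lift point goal with tool yaw = lift yaw"
    from workcell import bot
    from scipy.spatial.transform import Rotation as R
    o=bot.get_obs();r=R.from_euler("xyz",o["tcp_rot"],degrees=True)
    return (r.inv().apply(world(v,goal)-o["ee_pos"])*1000).round(1), (o["tcp_rot"][2]-np.degrees(v[2])).round(1)
E
python3 -c "
from fit import *
v=np.load('v.npy');print(need(v,[0,.140,.200]),world(v,[0,.14,.2]))"
```

```text
(array([-523.7, -254.5,   31.1]), np.float64(153.5)) [0.58951677 0.11809242 0.2       ]
```

>>> {"op": "send_rows", "data": {
  "targets": "-524 -254 20 153.5 255;-524 -254 20 153.5 255;-524 -254 20 153.5 255;-524 -254 20 153.5 255;-524 -254 20 153.5 255;-524 -254 20 153.5 255;-524 -254 20 153.5 255;-524 -254 20 153.5 255;-524 -254 20 153.5 255;-524 -254 20 153.5 255;-524 -254 20 153.5 255;-524 -254 20 153.5 255;-524 -254 20 153.5 255;-524 -254 20 153.5 255;-524 -254 20 153.5 255;-524 -254 20 153.5 255;-524 -254 20 153.5 255;-524 -254 20 153.5 255",
  "newtons": 60
}}

```text
time: 2.45
ee_pos: [0.5924, 0.1047, 0.2113]
tcp_rot: [-179.4, 0.0, 9.8]
wrist_force: [0.5, 0.1, 0.4]
opening: 0.0
grasp_force: 0.0
```

```bash
python3 -c "
from fit import *
from workcell import bot
o=bot.get_obs();print(o['time'],o['q'],o['ee_pos'],o['tcp_rot'],o['opening'])
v=np.load('v.npy');print(need(v,[0,.135,.092]))"
```

```text
2.45 [  9.73161649  11.84521127  15.53351655  93.69522585   0.61201981
 179.96517618] [0.59241341 0.10468825 0.21126945] [-1.79387976e+02  6.54859162e-03  9.76643832e+00] 1.9584283817772812e-05
(array([ -0.7,  -7.4, 119.4]), np.float64(1.3))
```

>>> {"op": "send_rows", "data": {
  "targets": "0 -8 0 -6 255;0 -8 30 -6 255;0 -8 60 -6 255;0 -8 60 -6 255"
}}

```text
time: 2.95
ee_pos: [0.5897, 0.1132, 0.1492]
tcp_rot: [-179.4, 0.2, 15.8]
wrist_force: [-0.3, -0.7, 0.9]
opening: 0.0
grasp_force: 0.0
```

```bash
python3 -c "
from fit import *
from workcell import bot
o=bot.get_obs();print(o['time'],o['q'],o['ee_pos'],o['tcp_rot'],o['opening'])
v=np.load('v.npy');print(need(v,[0,.135,.092]),need(v,[0,.07,.115]))"
```

```text
2.95 [ 10.57317204  11.27644154   8.013518    86.96790811   0.60981211
 174.7776948 ] [0.58968071 0.11315564 0.14922208] [-1.79371710e+02  1.74369361e-01  1.57952049e+01] 3.6697496629540156e-05
(array([ 0.7,  0.8, 57.2]), np.float64(7.4)) (array([-7.7, 65. , 33.5]), np.float64(7.4))
```

>>> {"op": "send_rows", "data": {
  "targets": "0 0 30 0 255;0 0 57 0 255;0 0 57 0 255;-1 8 56 0 255;-2 16 54 0 255;-3 24 51 0 255;-4 32 47 0 255;-5 40 43 0 255;-6 48 38 0 255;-6 55 34 0 255;-6 55 34 0 255"
}}

```text
time: 4.32
ee_pos: [0.6003, 0.0583, 0.117]
tcp_rot: [-179.4, -0.1, 15.7]
wrist_force: [-0.1, -0.0, 0.0]
opening: 0.0004
grasp_force: 0.0
```

```bash
python3 -c "
from fit import *
from workcell import bot,camera
import cv2
o=bot.get_obs();print(o['time'],o['q'],o['ee_pos'],o['tcp_rot'],o['wrist_force'])
s=camera('side');t=camera('top')
a=cv2.resize(s[110:250,170:300],(520,560),interpolation=cv2.INTER_CUBIC)
cv2.imwrite('pics/s1.png',a)
v=np.load('v.npy');print(need(v,[0,.0725,.115]))"
```

```text
4.325 [  5.26577031  11.52961356   4.7586154   83.26802569   0.59254711
 169.52768334] [0.60029681 0.05828603 0.11701937] [-1.79410230e+02 -6.93258637e-02  1.57375284e+01] [-0.1346172  -0.01631443  0.01139248]
(array([-2.6,  7.1,  1.5]), np.float64(7.3))
```

View pics/s1.png

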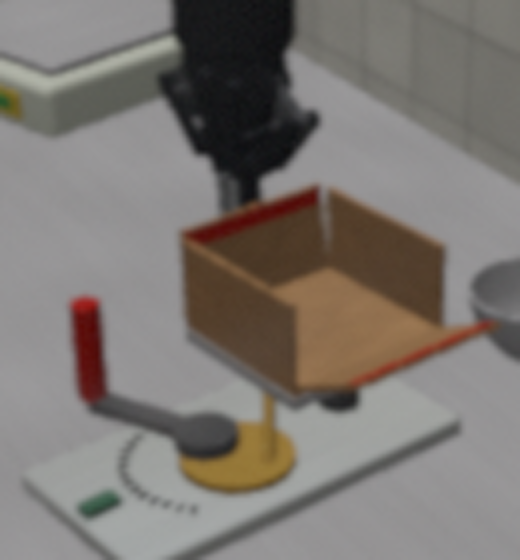

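>>> {"op": "send_rows", "data": {
  "targets": "-1 2 0 0 255;-1 4 0 0 255;-2 5 0 0 255;-2 5 0 0 255"
}}

```text
time: 4.92
ee_pos: [0.5995, 0.0535, 0.1167]
tcp_rot: [-179.4, -0.1, 15.8]
wrist_force: [0.0, 0.2, -0.3]
opening: -0.0
grasp_force: 0.1
```

>>> {"op": "send_rows", "data": {
  "targets": "-1 1 0 0 255;-1 3 0 0 255;-1 4 0 0 255;-1 4 0 0 255"
}}

```text
time: 5.42
ee_pos: [0.5993, 0.0503, 0.1167]
tcp_rot: [-179.3, -0.0, 15.8]
wrist_force: [-2.7, 6.1, 0.8]
opening: -0.0002
grasp_force: 3.1
```

```bash
python3 -c "
from fit import *
v=np.load('v.npy');print(need(v,[0,.1,.117]),need(v,[0,.1,.2]),need(v,[0,-.145,.2]),need(v,[0,-.145,.085]),need(v,[0,-.09,.115]))"
```

```text
(array([  4. , -28.2,   0.1]), np.float64(7.4)) (array([  4. , -29.2, -82.9]), np.float64(7.4)) (array([-27.5, 213.7, -86. ]), np.float64(7.4)) (array([-27.6, 215.2,  29. ]), np.float64(7.4)) (array([-20.5, 160.2,  -0.3]), np.float64(7.4))
```

>>> {"op": "send_rows", "data": {
  "targets": "2 -15 0 0 255;4 -29 -20 0 255;4 -29 -83 0 255;4 -29 -83 7 255;-4 30 -84 7 255;-12 90 -85 7 255;-20 150 -86 7 255;-28 214 -86 7 255;-28 214 -86 7 255;-28 215 -40 7 255;-28 215 10 7 255;-28 215 25 7 255;-28 215 25 7 255;-27 207 24 7 255;-26 199 22 7 255;-25 191 20 7 255;-24 183 16 7 255;-23 175 10 7 255;-21 165 4 7 255;-20 158 0 7 255"
}}

```text
time: 7.92
ee_pos: [0.6251, -0.1102, 0.1203]
tcp_rot: [-179.7, -0.4, 8.7]
wrist_force: [0.7, -0.9, 1.9]
opening: 0.0001
grasp_force: 0.6
```

```bash
python3 -c "
from fit import *
v=np.load('v.npy');print(need(v,[0,-.0725,.115]))"
```

```text
(array([ -1.7, -18.5,   5.4]), np.float64(0.2))
```

>>> {"op": "send_rows", "data": {
  "targets": "-1 -5 1 0 255;-1 -10 2 0 255;-2 -14 2 0 255;-2 -17 2 0 255;-2 -17 2 0 255"
}}

```text
time: 8.55
ee_pos: [0.6186, -0.0912, 0.1129]
tcp_rot: [-179.4, 0.0, 8.8]
wrist_force: [0.4, 0.7, 0.1]
opening: 0.0001
grasp_force: 0.0
```

>>> {"op": "send_rows", "data": {
  "targets": "0 -1 0 0 255;0 -2 0 0 255;0 -3 0 0 255;0 -3 0 0 255"
}}

```text
time: 9.05
ee_pos: [0.6184, -0.0897, 0.1132]
tcp_rot: [-179.5, 0.0, 8.7]
wrist_force: [1.4, -6.7, -2.1]
opening: 0.0
grasp_force: 3.3
```

>>> {"op": "send_rows", "data": {
  "targets": "0 12 0 0 255;0 28 -10 0 255;0 28 -60 0 200;0 28 -105 0 0;0 28 -105 0 0;-40 -20 -105 0 0;-80 -70 -105 0 0;-110 -120 -105 0 0;-110 -120 -105 0 0;-110 -120 -105 0 0"
}}

```text
time: 10.3
ee_pos: [0.4918, 0.0118, 0.2196]
tcp_rot: [-179.4, -0.0, 8.8]
wrist_force: [0.4, 0.7, 0.0]
opening: 0.0854
grasp_force: 0.0
```

```bash
python3 -c "
from fit import *
from workcell import bot,camera
import cv2
o=bot.get_obs();print(o['time'],o['q'],o['ee_pos'],o['tcp_rot'],o['opening'])
s=camera('side')
cv2.imwrite('pics/s2.png',cv2.resize(s[110:250,170:300],(520,560),interpolation=cv2.INTER_CUBIC))
v=np.load('v.npy');a=grip(v,.0683);print(a)
from scipy.spatial.transform import Rotation as R
r=R.from_euler('xyz',o['tcp_rot'],degrees=True)
print(r.inv().apply(a-o['ee_pos'])*1000,r.inv().apply(grip(v,.0683,1.2)-o['ee_pos'])*1000)"
```

```text
10.3 [  1.03207493  -3.12879622   0.55690544  93.75457641   0.5933145
 172.22615736] [0.49182799 0.01181199 0.21956487] [-1.79402822e+02 -1.20104000e-02  8.80549836e+00] 0.0853580128361407
[0.48272665 0.04031767 0.0683    ]
[ -4.66210776 -27.9847773  151.5638016 ] [-58.1290899   50.39496692 150.73563347]
```

View pics/s2.png

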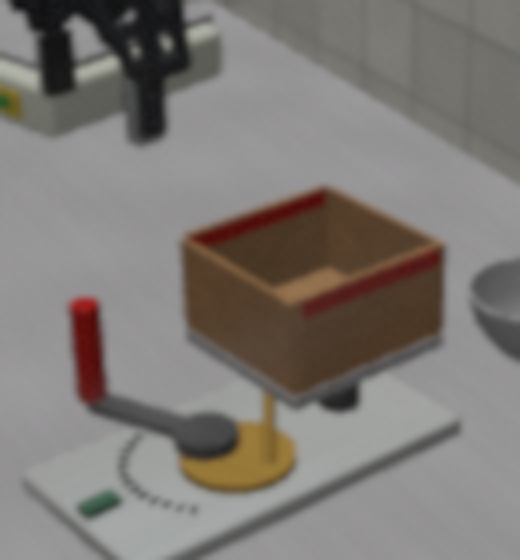

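>>> {"op": "send_rows", "data": {
  "targets": "-5 -28 40 0 0;-5 -28 90 0 0;-5 -28 130 0 0;-5 -28 150 0 0;-5 -28 150 0 0;-5 -28 150 0 255;-5 -28 150 0 255;-5 -28 150 0 255;-5 -28 150 0 255;-5 -28 150 0 255;-5 -28 150 0 255",
  "newtons": 80
}}

```text
time: 11.72
ee_pos: [0.4823, 0.0407, 0.0706]
tcp_rot: [-179.4, -0.1, 8.8]
wrist_force: [-0.6, -0.6, 5.9]
opening: 0.0179
grasp_force: 78.0
```

```bash
python3 -c "
from fit import *
from workcell import bot
from scipy.spatial.transform import Rotation as R
o=bot.get_obs();print(o['time'],o['ee_pos'],o['tcp_rot'],o['wrist_force'])
v=np.load('v.npy');r=R.from_euler('xyz',o['tcp_rot'],degrees=True)
l0=v[3]
for l in np.linspace(l0,1.2,13):print(l.round(2),(r.inv().apply(grip(v,0,l)-grip(v,0))*1000).round(1))"
```

```text
11.725 [0.48233309 0.04067701 0.07057953] [-1.79411460e+02 -5.21431134e-02  8.79523613e+00] [-0.63279166 -0.58021613  5.90512103]
0.02 [0. 0. 0.]
0.11 [-7.6  3.5 -0. ]
0.21 [-14.9   7.7  -0.1]
0.31 [-21.7  12.6  -0.1]
0.41 [-27.9  18.2  -0.2]
0.51 [-33.6  24.4  -0.3]
0.61 [-38.7  31.   -0.4]
0.71 [-43.1  38.2  -0.4]
0.81 [-46.7  45.7  -0.5]
0.9 [-49.6  53.6  -0.6]
1.0 [-51.7  61.7  -0.7]
1.1 [-53.   70.   -0.8]
1.2 [-53.5  78.4  -0.9]
```

>>> {"op": "send_rows", "data": {
  "targets": "-8 4 0 0 255;-15 8 0 0 255;-22 13 0 0 255;-28 18 0 0 255;-34 24 0 0 255;-39 31 0 0 255;-43 38 0 0 255;-47 46 0 0 255;-50 54 0 0 255;-52 62 0 0 255;-53 70 0 0 255;-53 78 0 0 255;-53 78 0 0 255;-53 78 0 0 255"
}}

```text
time: 13.48
ee_pos: [0.4372, -0.0442, 0.0693]
tcp_rot: [-179.3, 0.5, 8.8]
wrist_force: [-27.1, 1.3, 21.1]
opening: 0.018
grasp_force: 83.5
```

```bash
python3 -c "
from fit import *
from workcell import bot,camera
import cv2
o=bot.get_obs();print(o['time'],o['ee_pos'],o['wrist_force'],o['grasp_force'],o['opening'])
v=np.load('v.npy');print(grip(v,.087,1.2))
s=camera('side');t=camera('top')
a=cv2.resize(s[110:250,170:300],(390,420),interpolation=cv2.INTER_CUBIC)
b=cv2.resize(t[170:260,220:304],(392,420),interpolation=cv2.INTER_CUBIC)
cv2.imwrite('pics/s3.png',np.hstack([a,b]))"
```

```text
13.475 [ 0.43720213 -0.04424745  0.06928133] [-27.14262169   1.33215202  21.11854026] 83.53396654129028 0.017954635204005656
[ 0.44188894 -0.04532736  0.087     ]
```

View pics/s3.png

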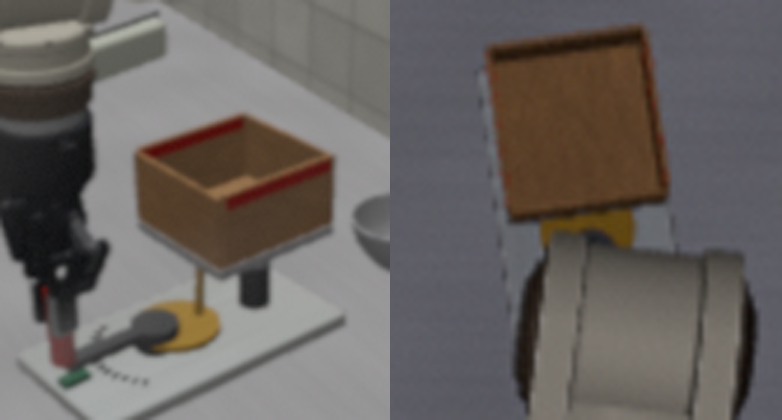

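```bash
python3 -c "
from fit import *
from workcell import bot,camera
import cv2
o=bot.get_obs();v=np.load('v.npy')
c,s=np.cos(v[2]),np.sin(v[2]);d=o['ee_pos'][:2]-v[:2];print('tcp lift',c*d[0]+s*d[1],-s*d[0]+c*d[1])
s=camera('side')
o0=np.array([170,190]);k=9
im=cv2.resize(s[190:250,170:250],None,fx=k,fy=k,interpolation=cv2.INTER_CUBIC)
im=cv2.convertScaleAbs(im,alpha=1.6)
for l in(1.0,1.2,1.4):
    p=[((proj('side',q)-o0+.5)*k).astype(int) for q in (world(v,[-.085,0,.037]),grip(v,.037,l))]
    cv2.line(im,tuple(map(int,p[0])),tuple(map(int,p[1])),{1.0:(255,0,0),1.2:(0,255,0),1.4:(0,255,255)}[l],1)
cv2.imwrite('pics/s4.png',im)"
```

```text
tcp lift -0.17446434247529133 0.0017882036699912764
```

View pics/s4.png

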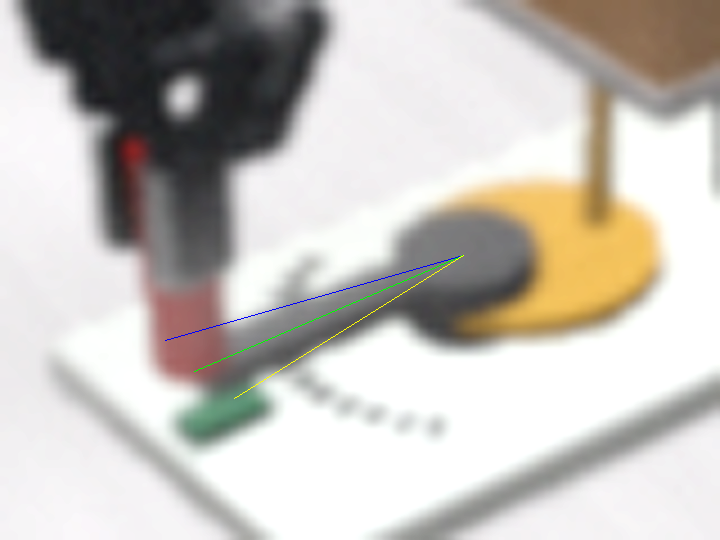

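>>> {"op": "send_rows", "data": {
  "targets": "-2 1 0 0 255;-2 1 0 0 255;-2 1 0 0 255;-2 1 0 0 255"
}}

```text
time: 14.12
ee_pos: [0.4372, -0.0448, 0.0693]
tcp_rot: [-179.2, 0.3, 8.9]
wrist_force: [-15.3, 7.2, 14.1]
opening: 0.0182
grasp_force: 82.6
```

```bash
python3 -c "
from workcell import bot,ticket
o=bot.get_obs();print(o['ee_pos'],o['qd'].round(2),o['wrist_force'],o['grasp_force']);print(ticket.job_done())"
```

```text
[ 0.43720869 -0.04481075  0.06929218] [ 0.05  0.01 -0.04  0.03 -0.02  0.  ] [-15.26471735   7.21076834  14.14273986] 82.56047487258911
the job is handed in; nothing more can be done
None
```

I folded both flaps upright while the lift was down, turned the lever to about 1.2 rad over the green mark, and handed the job in at about 14 s with the fingers still holding the handle (about 80 N grip); the hand-in call gave no verdict.

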